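# Snap the rose lens retainer home at the glassworker's bench

## Task

Two filter-lens cells are screwed to the glassworker's bench, each with a snap-in retainer ring still standing proud. Pick up the wooden-handled pusher by its handle, set its flat foot centrally and upright on the rose-coloured ring and press it straight down until it snaps fully home, leaving the green ring as it is. Then stand the pusher upright on the middle of its round cork pad and let go.

Things in the scene. Friction and masses are not known exactly. Their poses are not given: they have to be found in the camera images.
- pusher: hand pusher, 100 mm tall, 0.15 to 0.31 kg, standing upright on the cork pad: flat black round foot, 52 mm in diameter, 12 mm thick; upright round wooden handle, 28 mm in diameter, from 12 to 100 mm above the underside (its lowest 10 mm in a 31 mm brass collar). Origin: centre of the foot's underside; z up along the handle
- pad: round brown cork pad fixed to the bench, 90 mm in diameter and 6 mm thick, on which the pusher stands, up to about 11 mm off its middle. Origin: centre of its underside, at bench height (z = 0)
- rose_ring (a point): centre of the top face (51 mm wide, 42 mm hole) of the rose-pink ring, in a square 84 mm aluminium cell fixed to the bench. Its top is 45 mm above the bench as found and 33 mm fully home, on a firm stop, still the highest part of the cell. It slides only straight down: 12 N at first, less farther down; let go half-way it springs back, past 7 mm its spring tabs pull it home. z up
- green_ring (a point): centre of the top face of the green retainer ring in the other cell, the same in every way but for the green colour of ring and lens. To be left standing proud
There are look-alikes about, which are no part of the job. Of the things that look like the pusher, the largest one is meant.

How it is judged (in metres and radians):
On the way, in this order (a step that is already met when the one before it is completed fails the run):
1. the pusher is held, lifted clear of its pad, while the rose ring still stands proud (contact force between pusher and the fingers above 2 N and z of pusher in the frame of pad above 0.03 m and distance of rose_ring from where it was at the start of the episode below 0.004 m), for 0.1 s.
2. the rose ring is fully home under the held pusher, which stands upright (12 degrees) and central (16 mm) on it (distance of rose_ring from where it was at the start of the episode above 0.01 m and contact force between pusher and the fingers above 2 N and angle between pusher's own z axis and vertical below 0.2 rad and horizontal distance between pusher and rose_ring below 0.016 m and z of pusher in the frame of rose_ring below 0.015 m), for 0.1 s.
At the end, for the whole second after the job is handed in: the rose ring is home (at least 10 mm below where it stood), the green ring is within 3 mm of where it stood, and the pusher stands still and upright on the cork pad, within 25 mm of its centre, released (distance of rose_ring from where it was at the start of the episode above 0.01 m and distance of green_ring from where it was at the start of the episode below 0.003 m and horizontal distance between pusher and pad below 0.025 m and angle between pusher's own z axis and vertical below 0.1 rad and z of pusher in the frame of pad between 0.003 and 0.01 m and linear speed of pusher below 0.02 m/s); the robot touches nothing.
It fails at once if the green ring is pressed down by more than 5 mm (distance of green_ring from where it was at the start of the episode above 0.005 m).
It also fails if it takes over 45 s, if anything falls off the work surface, if the arm or the gripper's body presses on something with over 40 N, if the wrist force passes 120 N, or if a joint passes its speed limit or range.

## Robot

A 6-joint arm with a two-finger parallel gripper is mounted at the origin on the work surface. World frame = base frame: x ahead of the robot, y to its left, z up, the work surface at z = 0. Lengths are in mm, angles in degrees, forces in N, time in s.
With the tool pointing down it reaches from about 250 to 725 mm from the base axis. Payload 9.7 kg.
Tool frame: the origin (TCP) lies on the centre line of the jaws, within the pads' length; the fingertips stand 17 mm ahead of it and the grasp point (between the pads) lies 2 mm behind it; z points along the fingers, y is the line along which they close (so a half turn about z gives the same grasp; the last joint's range is limited). The gripper opens to 85 mm and grips with 20 to 120 N. Pads are 22 mm wide; open, the fingers measure 114 mm over their backs; the gripper's body (76 mm by 85 mm) begins 54 mm behind the grasp point. The pads swing forward as they close: fully open they stand 13 mm farther back than shut.
Start: joints at [-75, 4.979, 10.078, 95.1, 0, 90], TCP at [142.348, -531.257, 226.484] pointing down, gripper open.
Joint ranges: [-179.16, 179.16], [-48.56, 103.87], [-65.8, 70.77], [-126.05, 130.52], [-82.76, 87.17], [-180, 180]. Speed limits (degrees/s): [127.2, 127.2, 147.25, 180, 180, 180].

## Interface

Orientations are given as a 3x3 rotation matrix whose columns are the frame's x, y, z axes.
In Python, from station import env gives the robot as it stands.
- The arm moves only by the tool send_rows, never from a script. Its argument "rows" is a list of rows, each a list of 3 entries, a list of its own where there are three numbers: the shift along the world's x, y, z in mm, then the turn about the world's z in rad, then the opening, from 0 (shut) to 1 (fully open). A call has exactly 10 rows; each row shifts and turns the commanded pose from where the row before left it; what a row does not reach is not made up. A row lasts 1/12 s, in which the tool goes at most 41.7 mm and 7.16 degrees, less where a joint would pass 70% of its speed; a pose out of reach is approached as far as the arm can. A call is refused whole if a number of a shift passes 41.7 or a number of a turn 0.125, either way. A call with a gripper value outside its range is refused whole. The fingers move at their own pace and stop on an object; "grip_force" is the grip in N (left out, the last holds). Time passes only in rows, so rows that do not move let the fingers close, or fill a call up. It gives the time, the measured TCP pose, the force, the opening and the grip force at its end, in the units of the state.
- env.read_state(): the state, without advancing time (a new reading comes with each control period).
- env.camera(name): name is "scene" or "top"; returns a dict with "image" (420x560x3 uint8, red, green, blue), "K" (3x3 intrinsics, pixels), "k1" (the pictures are not rectified: a ray, as slopes to the right and down, at radius r is drawn at 1 + k1 r^2 times it, then the intrinsics apply), "pose" (4x4, takes a point from camera to world coordinates). Camera axes: x right, y down, z forward; pixel columns grow to the right and rows downward; lengths in mm; the calibration is good to about 2 mm. A picture is of the moment at which its call begins. There is no depth.
- env.sign_off(): hands the job in; it is judged then, once.
The state is a dict: "time_s": time; "joint_pos": joint angles; "dq": joint speeds; "joint_efforts": joint torques, N m; "tcp_pos": TCP position; "tool_rot": TCP orientation; "ft_force": force on the tool from outside, world axes, zero at the start; "torque": the same for the moment, N m; "grip_width": opening from 0.0 (shut) to 1.0 (fully open); "grasp_force": force on a finger pad.
Only numpy, scipy, OpenCV 4.12 (cv2) and the standard library are available. Lean on these libraries where they do the work, as an engineer would, in place of code of your own. Each camera call takes 0.05 s, during which the arm holds its last target. There are 200 camera calls.

## Working session

There is one attempt and no reset: what is moved stays moved. The work goes in short steps, Python scripts to look and compute and a tool call to move; the robot and the scene stay as the last step left them, time stands still between calls to the robot, and variables do not carry over. Pictures are saved under pics/ and viewed, at most 10 in all, crops included, and the job is handed in when it is done.

Besides the shell and the picture viewer there is one more tool, called after ">>>" by a JSON object that holds its "name" and its "arguments", one argument or row to a line. send_rows: Moves the arm, as the interface text tells. Its arguments: {"type":"object","properties":{"rows":{"type":"array"},"grip_force":{"type":"number"}},"required":["rows"]}

```bash
mkdir -p pics; cat > h.py <<'E'
import numpy as np, cv2
from station import env
def snap(n,f):
    c=env.camera(n); cv2.imwrite('pics/'+f+'.png',c['image'][:,:,::-1]); np.savez('pics/'+f+'.npz',**c); return c
def ray(c,u,v):
    K=np.array(c['K']);d=np.array([float(c['k1']),0,0,0])
    P=np.array(c['pose']); p=np.array([(u-K[0,2])/K[0,0],(v-K[1,2])/K[1,1]])
    q=p.copy()
    for _ in range(20): q=p/(1+d[0]*(q@q))
    return P[:3,3],P[:3,:3]@np.array([*q,1])
def at(c,u,v,z):
    o,d=ray(c,u,v); return o+d*(z-o[2])/d[2]
E
python3 - <<'E'
from h import *
for n in('scene','top'):
    c=snap(n,n+'0'); print(c['pose'].round(2),c['K'],c['k1'])
s=env.read_state();print(s['tool_rot'],s['time_s'],s['grip_width'])
E
```

```text
[[-2.0000e-01  8.3000e-01 -5.2000e-01  8.5325e+02]
 [ 9.8000e-01  1.8000e-01 -1.0000e-01  7.0840e+01]
 [ 1.0000e-02 -5.3000e-01 -8.5000e-01  6.5134e+02]
 [ 0.0000e+00  0.0000e+00  0.0000e+00  1.0000e+00]] [[387.44756951   0.         284.59638787]
 [  0.         387.44756951 210.78822295]
 [  0.           0.           1.        ]] -0.08377481195189578
[[-1.00000e-02 -9.90000e-01  1.30000e-01  3.64440e+02]
 [-1.00000e+00  1.00000e-02  1.00000e-02  2.10000e+00]
 [-1.00000e-02 -1.30000e-01 -9.90000e-01  1.08923e+03]
 [ 0.00000e+00  0.00000e+00  0.00000e+00  1.00000e+00]] [[480.9284233    0.         279.49286357]
 [  0.         480.9284233  203.42022567]
 [  0.           0.           1.        ]] -0.17330050169335698
[[ 9.65926881e-01  2.58814915e-01 -3.18007410e-04]
 [ 2.58815110e-01 -9.65926186e-01  1.15843579e-03]
 [-7.35122524e-06 -1.20126939e-03 -9.99999278e-01]] 0.1 0.9971952227296511
```

View pics/top0.png

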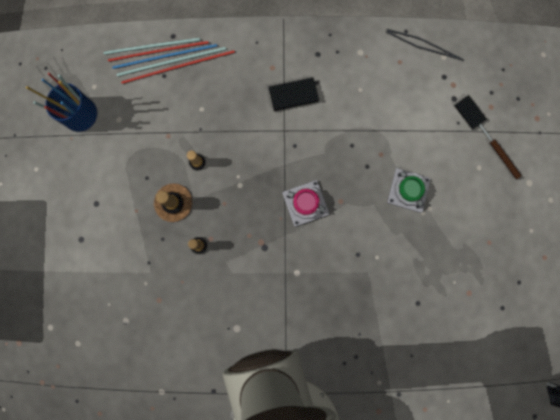

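View pics/scene0.png

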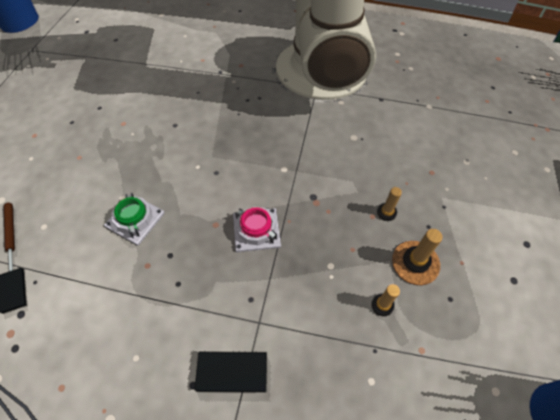

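The top view shows the rose ring at (306,202), green ring at (411,188), the pad at (173,202) with the big pusher on it, and two smaller look-alikes at (197,160) and (198,245). In the scene view the rose ring is at (256,222), the handle top at (434,236) and the pad at (416,262).

```bash
python3 - <<'E'
from h import *
T=dict(np.load('pics/top0.npz'));S=dict(np.load('pics/scene0.npz'))
def cen(c,lo,hi,box):
    h=cv2.cvtColor(c['image'],cv2.COLOR_RGB2HSV);m=cv2.inRange(h,lo,hi)
    x0,y0,x1,y1=box;k=np.zeros_like(m);k[y0:y1,x0:x1]=m[y0:y1,x0:x1]
    p=cv2.findNonZero(k); (e,_)=cv2.minEnclosingCircle(p); x,y,w,hh=cv2.boundingRect(p);return (x+w/2-.5,y+hh/2-.5),(w,hh)
for n,c,b in(('top',T,(280,175,335,230)),('scene',S,(230,195,285,255))):
    p,w=cen(c,(160,120,60),(179,255,255),b);print(n,'rose',p,w,at(c,*p,43).round(1))
ti=cv2.resize(T['image'][165:240,135:235],None,fx=4,fy=4,interpolation=2)
si=cv2.resize(S['image'][215:290,380:480],None,fx=4,fy=4,interpolation=2)
cv2.imwrite('pics/crop.png',np.hstack([ti,si])[:,:,::-1])
E
```

```text
top rose (306.0, 201.0) (25, 25) [508.6 -45.8  43. ]
scene rose (255.5, 221.5) (32, 30) [514.2 -44.7  43. ]
```

View pics/crop.png

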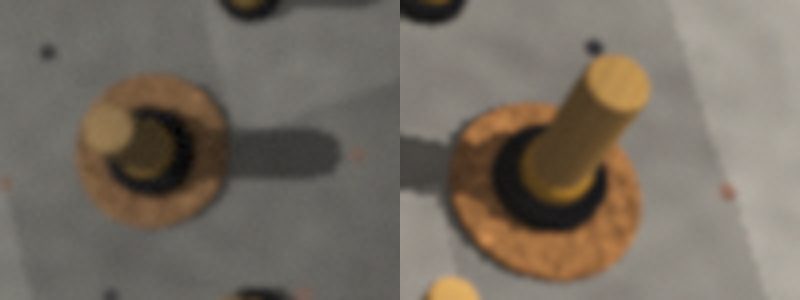

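The crop shows the pusher's handle top at about (162,197) in the top view and (434.5,236) in the scene view. The pad is at (172.6,202.4) and (416,262.3), and the foot is at about (172.6,202) and (417.3,259).

```bash
python3 - <<'E'
from h import *
T=dict(np.load('pics/top0.npz'));S=dict(np.load('pics/scene0.npz'))
print('handle top',at(T,161.9,196.9,106),at(S,434.4,235.6,106))
print('pad',at(T,172.6,202.4,6),at(S,415.9,262.1,6))
print('foot',at(T,172.6,202,18),at(S,417.1,259,18))
print('rose top scene bits',at(S,255.5,219.5,45), at(T,306,201,45))
E
```

```text
handle top [510.95378646 257.98799791 106.        ] [513.84271773 257.08640554 106.        ]
pad [512.8524186  258.49104325   6.        ] [515.41993636 257.20024295   6.        ]
foot [512.12613665 255.67247664  18.        ] [515.01249839 255.72143901  18.        ]
rose top scene bits [511.26952961 -45.33598434  45.        ] [508.35651948 -45.71851262  45.        ]
```

>>> {"name": "send_rows", "arguments": {
  "rows": [
    [[14, 30, 0], 0.05, 0.8],
    [[14, 30, 0], 0.05, 0.8],
    [[14, 30, 0], 0.05, 0.8],
    [[14, 30, 0], 0.05, 0.8],
    [[14, 30, 0], 0.05, 0.8],
    [[14, 30, 0], 0.05, 0.8],
    [[14, 30, 0], 0.05, 0.8],
    [[14, 30, 0], 0.05, 0.8],
    [[14, 30, 0], 0.05, 0.8],
    [[14, 30, 0], 0.05, 0.8]
  ],
  "grip_force": 60
}}

```text
time_s: 0.93
tcp_pos: [282.5, -229.7, 226.3]
tool_rot: [[0.722, 0.692, 0.0], [0.692, -0.722, 0.0], [0.0, -0.0, -1.0]]
ft_force: [-0.0, -0.6, -0.0]
grip_width: 0.804
grasp_force: 0.0
```

>>> {"name": "send_rows", "arguments": {
  "rows": [
    [[14, 30, 0], 0, 0.8],
    [[14, 30, 0], 0, 0.8],
    [[14, 30, 0], 0, 0.8],
    [[14, 30, 0], 0, 0.8],
    [[14, 30, 0], 0, 0.8],
    [[14, 30, 0], 0, 0.8],
    [[14, 30, 0], 0, 0.8],
    [[14, 30, 0], 0, 0.8],
    [[14, 30, 0], 0, 0.8],
    [[14, 30, 0], 0, 0.8]
  ]
}}

```text
time_s: 1.77
tcp_pos: [422.6, 70.5, 226.3]
tool_rot: [[0.723, 0.691, -0.0], [0.691, -0.723, -0.0], [-0.0, -0.0, -1.0]]
ft_force: [0.7, -0.3, 0.7]
grip_width: 0.797
grasp_force: 0.0
```

```bash
python3 -c "
from h import *
s=env.read_state();print(s['joint_pos'],s['tcp_pos'],s['tool_rot'],s['time_s'])"
```

```text
[ 9.47891776e+00 -1.15274423e+01 -5.68055081e+00  9.58531585e+01
 -3.73150753e-03  1.45808390e+02] [422.57790936  70.53632095 226.28881293] [[ 7.23322424e-01  6.90510435e-01 -9.71601359e-05]
 [ 6.90510430e-01 -7.23322431e-01 -8.22509111e-05]
 [-1.27073218e-04 -7.59615890e-06 -9.99999992e-01]] 1.7667
```

>>> {"name": "send_rows", "arguments": {
  "rows": [
    [[10, 22, 0], 0, 0.8],
    [[10, 22, 0], 0, 0.8],
    [[10, 22, 0], 0, 0.8],
    [[10, 22, 0], 0, 0.8],
    [[10, 22, 0], 0, 0.8],
    [[10, 22, 0], 0, 0.8],
    [[10, 22, -20], 0, 0.8],
    [[10, 22, -20], 0, 0.8],
    [[10, 10.5, -20], 0, 0.8],
    [[0, 0, -11], 0, 0.8]
  ]
}}

```text
time_s: 2.6
tcp_pos: [512.5, 256.8, 151.8]
tool_rot: [[0.722, 0.691, -0.003], [0.691, -0.722, -0.001], [-0.003, -0.001, -1.0]]
ft_force: [-0.5, -0.9, -0.1]
grip_width: 0.8
grasp_force: 0.0
```

```bash
python3 - <<'E'
from h import *
c=snap('scene','s1'); t=snap('top','t1')
a=cv2.resize(c['image'][150:300,350:500],None,fx=2.66,fy=2.66,interpolation=2)
b=cv2.resize(t['image'][140:260,110:230],a.shape[1::-1],interpolation=2)
cv2.imwrite('pics/c1.png',np.hstack([b,a])[:,:,::-1])
E
```

```text
(no output)
```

View pics/c1.png

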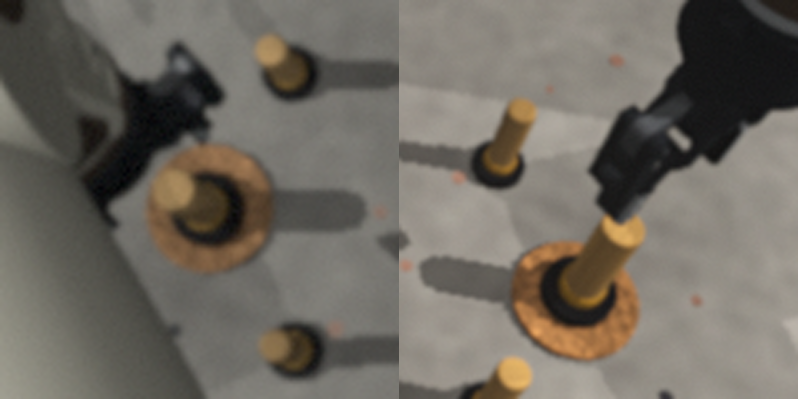

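The handle top and the near finger are visible in both crops. I'll check the finger positions by projecting them.

```bash
python3 - <<'E'
from h import *
for n,f,(x0,y0,k,o) in(('top','t1',(110,140,399/120,0)),('scene','s1',(350,150,2.66,399))):
    c=dict(np.load(f'pics/{f}.npz'));P=np.linalg.inv(c['pose'])
    for s in(1,-1):
      for z in (134,150):
        p=np.array([512.5,256.8,z])+s*34*np.array([.69,-.72,0]);q=P[:3,:3]@p+P[:3,3]
        s2=q[:2]/q[2];s2=s2*(1+c['k1']*(s2@s2));uv=c['K'][:2,:2]@s2+c['K'][:2,2]
        print(n,s,z,((uv-[x0,y0])*k+[o,0]).round())
E
```

```text
top 1 134 [203. 142.]
top 1 150 [197. 137.]
top -1 134 [123. 218.]
top -1 150 [116. 215.]
scene 1 134 [597. 230.]
scene 1 150 [606. 217.]
scene -1 134 [679. 177.]
scene -1 150 [690. 163.]
```

The fingers straddle the handle about as predicted, so I'll descend and close.

>>> {"name": "send_rows", "arguments": {
  "rows": [
    [[0, 0, -12], 0, 0.8],
    [[0, 0, -15], 0, 0.8],
    [[0, 0, -15], 0, 0.8],
    [[0, 0, -15], 0, 0.8],
    [[0, 0, -12], 0, 0.8],
    [[0, 0, -8], 0, 0.8],
    [[0, 0, 0], 0, 0.8],
    [[0, 0, 0], 0, 0.5],
    [[0, 0, 0], 0, 0.25],
    [[0, 0, 0], 0, 0.0]
  ],
  "grip_force": 60
}}

```text
time_s: 3.53
tcp_pos: [512.8, 255.5, 79.6]
tool_rot: [[0.724, 0.69, 0.001], [0.69, -0.724, 0.001], [0.002, 0.0, -1.0]]
ft_force: [-1.7, 1.4, 0.4]
grip_width: 0.381
grasp_force: 0.2
```

>>> {"name": "send_rows", "arguments": {
  "rows": [
    [[0, 0, 0], 0, 0],
    [[0, 0, 0], 0, 0],
    [[0, 0, 0], 0, 0],
    [[0, 0, 0], 0, 0],
    [[0, 0, 0], 0, 0],
    [[0, 0, 0], 0, 0],
    [[0, 0, 0], 0, 0],
    [[0, 0, 0], 0, 0],
    [[0, 0, 0], 0, 0],
    [[0, 0, 0], 0, 0]
  ]
}}

```text
time_s: 4.37
tcp_pos: [512.7, 255.8, 79.6]
tool_rot: [[0.723, 0.69, 0.001], [0.69, -0.723, 0.001], [0.002, 0.0, -1.0]]
ft_force: [-2.6, 1.6, 6.2]
grip_width: 0.308
grasp_force: 59.0
```

>>> {"name": "send_rows", "arguments": {
  "rows": [
    [[0, 0, 5], 0, 0],
    [[0, 0, 10], 0, 0],
    [[0, 0, 20], 0, 0],
    [[0, 0, 20], 0, 0],
    [[0, 0, 20], 0, 0],
    [[0, 0, 15], 0, 0],
    [[0, -5, 0], 0, 0],
    [[0, -10, 0], 0, 0],
    [[0, -15, 0], 0, 0],
    [[0, -20, 0], 0, 0]
  ]
}}

```text
time_s: 5.2
tcp_pos: [511.7, 204.0, 166.9]
tool_rot: [[0.723, 0.691, -0.002], [0.691, -0.723, -0.001], [-0.002, -0.001, -1.0]]
ft_force: [0.3, -0.1, -2.5]
grip_width: 0.303
grasp_force: 59.1
```

>>> {"name": "send_rows", "arguments": {
  "rows": [
    [[-1, -25, 0], 0, 0],
    [[-1.5, -30, 0], 0, 0],
    [[0, -30, 0], 0, 0],
    [[0, -30, 0], 0, 0],
    [[0, -30, 0], 0, 0],
    [[0, -30, 0], 0, 0],
    [[0, -25, 0], 0, 0],
    [[0, -20, 0], 0, 0],
    [[0, -15, 0], 0, 0],
    [[0, -10, 0], 0, 0]
  ]
}}

```text
time_s: 6.03
tcp_pos: [508.5, -42.4, 167.2]
tool_rot: [[0.725, 0.689, -0.002], [0.689, -0.725, -0.0], [-0.002, -0.001, -1.0]]
ft_force: [-0.2, 0.4, -2.8]
grip_width: 0.309
grasp_force: 59.1
```

>>> {"name": "send_rows", "arguments": {
  "rows": [
    [[0, -5, 0], 0, 0],
    [[0, -2, 0], 0, 0],
    [[0, 0, -5], 0, 0],
    [[0, 0, -10], 0, 0],
    [[0, 0, -10], 0, 0],
    [[0, 0, -5], 0, 0],
    [[0, 0, 0], 0, 0],
    [[0, 0, 0], 0, 0],
    [[0, 0, 0], 0, 0],
    [[0, 0, 0], 0, 0]
  ]
}}

```text
time_s: 6.87
tcp_pos: [510.1, -46.7, 138.9]
tool_rot: [[0.723, 0.69, 0.001], [0.69, -0.723, -0.0], [0.0, 0.001, -1.0]]
ft_force: [0.3, 0.7, -1.7]
grip_width: 0.303
grasp_force: 59.1
```

```bash
python3 - <<'E'
from h import *
c=snap('scene','s2'); t=snap('top','t2')
a=cv2.resize(c['image'][130:280,180:330],(400,400),interpolation=2)
b=cv2.resize(t['image'][140:260,245:365],(400,400),interpolation=2)
cv2.imwrite('pics/c2.png',np.hstack([b,a])[:,:,::-1])
print(env.read_state()['tcp_pos'])
E
```

```text
[510.07809335 -46.752021   138.9068189 ]
```

View pics/c2.png

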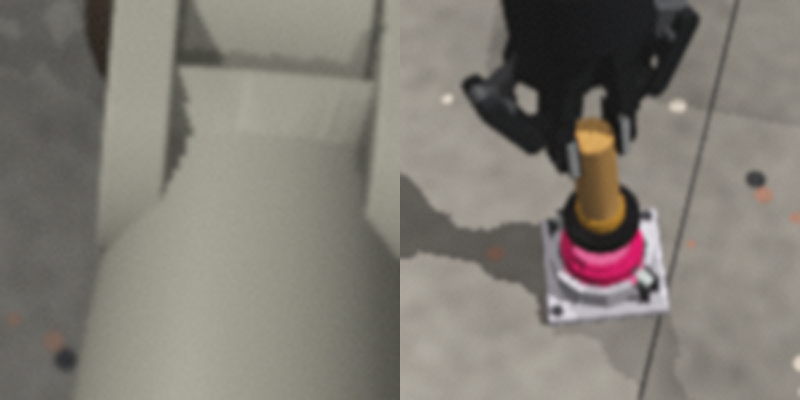

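The pusher hangs upright over the rose ring. In the right crop the foot's front lower rim is at (601,252) and its sides are at x 562–639. I'll compare that with a projection.

```bash
python3 - <<'E'
from h import *
c=dict(np.load('pics/s2.npz'))
k=150/400
for n,(u,v),z in(('foot front bottom rim',(601,252),65),('foot L',(563,222),71),('foot R',(639,214),71),('ring front top/bottom?',(604,284),33),('handle top front',(597,152),165),('handle top back',(593,118),165)):
    print(n,at(c,180+(u-400)*k-.3,130+v*k-.3,z).round(1))
E
```

```text
foot front bottom rim [532.  -39.9  65. ]
foot L [518.4 -68.8  71. ]
foot R [501.7 -21.3  71. ]
ring front top/bottom? [538.2 -37.9  33. ]
handle top front [522.7 -39.5 165. ]
handle top back [499.4 -47.8 165. ]
```

>>> {"name": "send_rows", "arguments": {
  "rows": [
    [[0, 0, -5], 0, 0],
    [[0, 0, -5], 0, 0],
    [[0, 0, -4], 0, 0],
    [[0, 0, -3], 0, 0],
    [[0, 0, -2], 0, 0],
    [[0, 0, -2], 0, 0],
    [[0, 0, -2], 0, 0],
    [[0, 0, -2], 0, 0],
    [[0, 0, -2], 0, 0],
    [[0, 0, -1], 0, 0]
  ],
  "grip_force": 100
}}

```text
time_s: 7.8
tcp_pos: [509.8, -46.8, 110.1]
tool_rot: [[0.724, 0.69, -0.0], [0.69, -0.724, -0.0], [-0.0, -0.0, -1.0]]
ft_force: [0.0, 0.4, -2.2]
grip_width: 0.294
grasp_force: 99.0
```

>>> {"name": "send_rows", "arguments": {
  "rows": [
    [[0, 0, -1], 0, 0],
    [[0, 0, -1], 0, 0],
    [[0, 0, -1], 0, 0],
    [[0, 0, -1], 0, 0],
    [[0, 0, 0], 0, 0],
    [[0, 0, 0], 0, 0],
    [[0, 0, 0], 0, 0],
    [[0, 0, 0], 0, 0],
    [[0, 0, 0], 0, 0],
    [[0, 0, 0], 0, 0]
  ]
}}

```text
time_s: 8.63
tcp_pos: [509.9, -46.8, 106.7]
tool_rot: [[0.724, 0.69, 0.0], [0.69, -0.724, -0.0], [0.0, 0.0, -1.0]]
ft_force: [-1.0, 0.5, 1.7]
grip_width: 0.289
grasp_force: 99.2
```

>>> {"name": "send_rows", "arguments": {
  "rows": [
    [[0, 0, -0.5], 0, 0],
    [[0, 0, -0.5], 0, 0],
    [[0, 0, -0.5], 0, 0],
    [[0, 0, 0], 0, 0],
    [[0, 0, 0], 0, 0],
    [[0, 0, 0], 0, 0],
    [[0, 0, 0], 0, 0],
    [[0, 0, 0], 0, 0],
    [[0, 0, 0], 0, 0],
    [[0, 0, 0], 0, 0]
  ]
}}

```text
time_s: 9.47
tcp_pos: [510.2, -46.6, 106.4]
tool_rot: [[0.724, 0.69, 0.002], [0.69, -0.724, 0.0], [0.001, 0.001, -1.0]]
ft_force: [-3.3, 1.3, 10.8]
grip_width: 0.287
grasp_force: 99.8
```

```bash
python3 - <<'E'
from h import *
c=snap('scene','s3')
a=cv2.resize(c['image'][130:280,180:330],(400,400),interpolation=2)
cv2.imwrite('pics/c3.png',a[:,:,::-1])
E
```

```text
(no output)
```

View pics/c3.png

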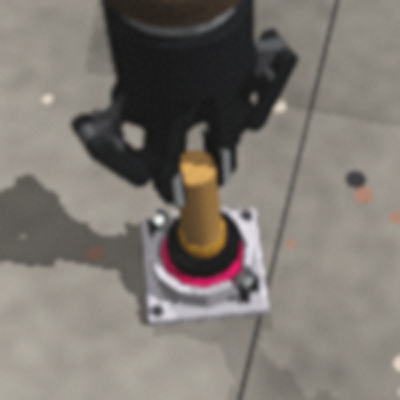

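The ring is home: the foot sits low in the cell at (200,250) and the force rises against the firm stop. Next I'll lift and go back to the pad.

>>> {"name": "send_rows", "arguments": {
  "rows": [
    [[0, 0, 3], 0, 0],
    [[0, 0, 7], 0, 0],
    [[0, 0, 15], 0, 0],
    [[0, 0, 20], 0, 0],
    [[0, 0, 15], 0, 0],
    [[0, 5, 0], 0, 0],
    [[0, 10, 0], 0, 0],
    [[0, 15, 0], 0, 0],
    [[0, 20, 0], 0, 0],
    [[0, 25, 0], 0, 0]
  ]
}}

```text
time_s: 10.35
tcp_pos: [509.1, 29.1, 163.3]
tool_rot: [[0.724, 0.689, -0.002], [0.689, -0.724, -0.0], [-0.002, -0.001, -1.0]]
ft_force: [0.4, 0.1, -2.3]
grip_width: 0.294
grasp_force: 99.0
```

>>> {"name": "send_rows", "arguments": {
  "rows": [
    [[1, 30, 0], 0, 0],
    [[1, 30, 0], 0, 0],
    [[1, 30, 0], 0, 0],
    [[1, 30, 0], 0, 0],
    [[0, 30, 0], 0, 0],
    [[0, 25, 0], 0, 0],
    [[0, 20, 0], 0, 0],
    [[0, 15, 0], 0, 0],
    [[0, 10, 0], 0, 0],
    [[0, 5, 0], 0, 0]
  ]
}}

```text
time_s: 11.18
tcp_pos: [513.3, 254.4, 164.0]
tool_rot: [[0.723, 0.691, -0.001], [0.691, -0.723, -0.001], [-0.001, -0.0, -1.0]]
ft_force: [0.8, -0.2, -0.6]
grip_width: 0.292
grasp_force: 99.0
```

>>> {"name": "send_rows", "arguments": {
  "rows": [
    [[0, 4, 0], 0, 0],
    [[0, 0, -10], 0, 0],
    [[0, 0, -15], 0, 0],
    [[0, 0, -15], 0, 0],
    [[0, 0, -15], 0, 0],
    [[0, 0, -10], 0, 0],
    [[0, 0, 0], 0, 0],
    [[0, 0, 0], 0, 0],
    [[0, 0, 0], 0, 0],
    [[0, 0, 0], 0, 0]
  ]
}}

```text
time_s: 12.02
tcp_pos: [514.4, 257.3, 101.1]
tool_rot: [[0.724, 0.69, 0.002], [0.69, -0.724, 0.001], [0.002, 0.001, -1.0]]
ft_force: [-0.7, -0.0, -1.1]
grip_width: 0.292
grasp_force: 99.0
```

>>> {"name": "send_rows", "arguments": {
  "rows": [
    [[0, 0, -6], 0, 0],
    [[0, 0, -6], 0, 0],
    [[0, 0, -4], 0, 0],
    [[0, 0, -2], 0, 0],
    [[0, 0, -1], 0, 0],
    [[0, 0, -1], 0, 0],
    [[0, 0, -1], 0, 0],
    [[0, 0, -0.5], 0, 0],
    [[0, 0, 0], 0, 0],
    [[0, 0, 0], 0, 0]
  ]
}}

```text
time_s: 12.85
tcp_pos: [514.1, 257.6, 79.8]
tool_rot: [[0.723, 0.69, 0.001], [0.69, -0.723, 0.001], [0.002, 0.0, -1.0]]
ft_force: [-2.6, 0.5, 5.7]
grip_width: 0.289
grasp_force: 99.4
```

On the pad, with the contact force rising. I'll open gently, then retreat upward.

>>> {"name": "send_rows", "arguments": {
  "rows": [
    [[0, 0, 0], 0, 0.32],
    [[0, 0, 0], 0, 0.36],
    [[0, 0, 0], 0, 0.42],
    [[0, 0, 0], 0, 0.5],
    [[0, 0, 0], 0, 0.6],
    [[0, 0, 0], 0, 0.7],
    [[0, 0, 0], 0, 0.75],
    [[0, 0, 0], 0, 0.75],
    [[0, 0, 0], 0, 0.75],
    [[0, 0, 0], 0, 0.75]
  ],
  "grip_force": 20
}}

```text
time_s: 13.68
tcp_pos: [513.9, 257.2, 78.4]
tool_rot: [[0.724, 0.69, -0.0], [0.69, -0.724, -0.0], [-0.0, 0.0, -1.0]]
ft_force: [0.5, 0.4, -0.3]
grip_width: 0.754
grasp_force: 0.0
```

>>> {"name": "send_rows", "arguments": {
  "rows": [
    [[0, 0, 5], 0, 0.75],
    [[0, 0, 10], 0, 0.75],
    [[0, 0, 15], 0, 0.75],
    [[0, 0, 20], 0, 0.75],
    [[0, 0, 20], 0, 0.75],
    [[0, 0, 20], 0, 0.75],
    [[-20, -10, 20], 0, 0.75],
    [[-30, -15, 10], 0, 0.75],
    [[-30, -15, 0], 0, 0.75],
    [[-30, -15, 0], 0, 0.75]
  ]
}}

```text
time_s: 14.52
tcp_pos: [403.0, 201.8, 200.1]
tool_rot: [[0.724, 0.69, 0.002], [0.69, -0.724, 0.001], [0.002, 0.001, -1.0]]
ft_force: [-0.6, 0.2, 0.7]
grip_width: 0.75
grasp_force: 0.0
```

>>> {"name": "send_rows", "arguments": {
  "rows": [
    [[0, -30, 0], 0, 0.75],
    [[0, -30, 0], 0, 0.75],
    [[0, -30, 0], 0, 0.75],
    [[0, -30, 0], 0, 0.75],
    [[0, -20, 0], 0, 0.75],
    [[0, -10, 0], 0, 0.75],
    [[0, 0, 0], 0, 0.75],
    [[0, 0, 0], 0, 0.75],
    [[0, 0, 0], 0, 0.75],
    [[0, 0, 0], 0, 0.75]
  ]
}}

```text
time_s: 15.35
tcp_pos: [403.9, 53.1, 198.5]
tool_rot: [[0.723, 0.691, -0.0], [0.691, -0.723, 0.0], [0.0, -0.0, -1.0]]
ft_force: [-0.5, 0.8, 0.3]
grip_width: 0.751
grasp_force: 0.0
```

```bash
python3 - <<'E'
from h import *
c=snap('scene','s4')
a=cv2.resize(c['image'][150:350,80:480],(800,400),interpolation=2)
cv2.imwrite('pics/c4.png',a[:,:,::-1])
E
```

```text
(no output)
```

View pics/c4.png

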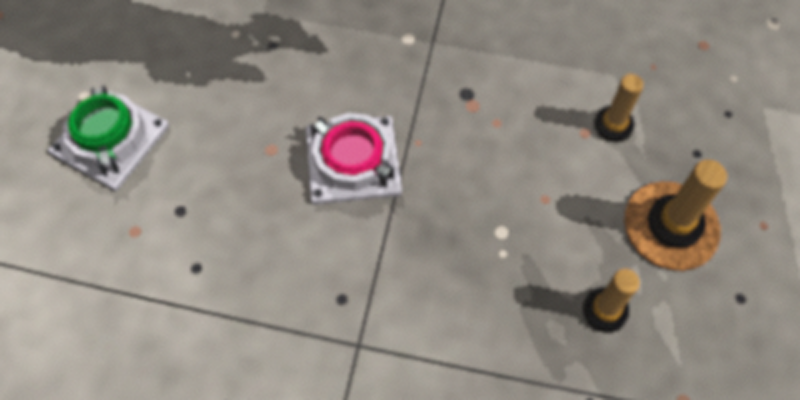

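The rose ring is home at crop (352,148), the green one still stands proud at (100,120), and the pusher stands upright in the middle of the pad at (677,220).

```bash
python3 -c "
from station import env
print(env.sign_off())"
```

```text
the job is handed in; nothing more can be done
None
```

The job is handed in: the last picture shows the rose ring pressed home, the green ring still proud, and the pusher released and upright near the middle of its cork pad; the sign-off gave no verdict.

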